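Lay out the blood-grouping station

TASK

Lay out the blood-grouping station around the white three-well tile, whose front is the long side with the blue strip (left, right and behind are as seen facing the tile from that side). From the tray, stand the blue-capped bottle close behind the left well, the black-capped bottle close behind the right well and the yellow-capped bottle between them behind the middle well, each lined up with its well and about a finger's width behind the tile, and stand the timer on the bench just to the right of the tile, level with its middle and a few centimetres from it, squared up and facing the same way as the tile. The green-capped bottle stays in the tray where it is; knock no bottle over and leave the tube rack and the discard pot where they stand.

Things in the scene. Friction and masses are not known exactly. Their poses are not given: they have to be found in the camera images.
- tile: white test tile fixed on the bench: 70 mm (its x) by 150 mm (its y), 8 mm high. Origin: centre of its underside. Its -x side is the front, marked by a blue strip along that long edge; +x is behind, +y its left end, -y its right end. Three round wells (grey rings, 38 mm across) are centred at y = +48 mm (left), 0 (middle) and -48 mm (right), x = +7 mm
- tray: shallow open slate-grey tray, fixed to the bench, 170 mm (x) by 210 mm (y), rim 18 mm high, walls and floor 3 mm thick; four dropper bottles stand in it. Origin at the centre of its underside
- blue_bottle: dropper bottle with a blue cap and pale blue body, about 25 g. Round body 28 mm in diameter up to 44 mm above the foot, then a shoulder and a tapering cap 20 mm wide, 72 mm tall in all. Origin at the centre of its foot, z along its axis
- yellow_bottle: dropper bottle with a yellow cap and pale yellow body, otherwise the same as blue_bottle
- black_bottle: dropper bottle with a black cap and colourless (whitish) body, otherwise the same as blue_bottle
- green_bottle: dropper bottle with a green cap and pale green body, otherwise the same as blue_bottle; not needed, stays in the tray
- timer: small white bench timer, about 80 g, loose on the bench: 60 mm wide (its y; flat upright sides to grip across), 56 mm deep (its x). Its top slopes from 14 mm high at the front (-x) to 31 mm at the back (+x), with four red buttons in a row near the front edge and a grey-green display behind them. Origin: centre of its underside. It faces -x
- tube_rack: bystander: white and blue rack, 66 mm (x) by 126 mm (y), holding upright red-capped sample tubes, 85 mm tall in all; origin at the centre of its underside
- discard_pot: bystander: empty white plastic pot, 90 mm across, 95 mm tall, open at the top; origin at the centre of its underside
There are look-alikes about, which are no part of the job. There is more than one size of the timer; the job needs the largest.

How it is judged:
At the end, for the whole second after the job is handed in: Blue, yellow, black upright on the bench at rest, within 13 mm sideways of their wells, centres 47-92 mm behind the tile's centre; timer flat at rest to its right, centre 103-190 mm away, within 35 mm of level, under 0.26 rad off its facing; green upright, within 30 mm of its start (x of blue_bottle in the frame of tile between 0.047 and 0.092 m and y of blue_bottle in the frame of tile between 0.035 and 0.061 m and angle between each of blue_bottle, yellow_bottle, black_bottle, timer, green_bottle's own z axis and vertical below 0.1 rad and height (world z) of blue_bottle between -0.005 and 0.005 m and linear speed of each of blue_bottle, yellow_bottle, black_bottle, timer below 0.01 m/s and angular speed of each of blue_bottle, yellow_bottle, black_bottle, timer below 0.1 rad/s and x of yellow_bottle in the frame of tile between 0.047 and 0.092 m and y of yellow_bottle in the frame of tile between -0.013 and 0.013 m and height (world z) of yellow_bottle between -0.005 and 0.005 m and x of black_bottle in the frame of tile between 0.047 and 0.092 m and y of black_bottle in the frame of tile between -0.061 and -0.035 m and height (world z) of black_bottle between -0.005 and 0.005 m and y of timer in the frame of tile between -0.19 and -0.103 m and x of timer in the frame of tile between -0.035 and 0.035 m and angle between the x axis of timer and the x axis of tile, either way round below 0.26 rad and y of tile in the frame of timer above 0 m and height (world z) of timer between -0.005 and 0.005 m and distance of green_bottle from where it was at the start of the episode below 0.03 m); the robot touches nothing.
It fails at once if one of the four bottles is knocked over (angle between any of blue_bottle, yellow_bottle, black_bottle, green_bottle's own z axis and vertical above 0.7 rad).
It fails at once if the green bottle is moved by more than 30 mm (distance of green_bottle from where it was at the start of the episode above 0.03 m).
It fails at once if the tube rack is moved by more than 30 mm (distance of tube_rack from where it was at the start of the episode above 0.03 m).
It fails at once if the discard pot is moved by more than 30 mm (distance of discard_pot from where it was at the start of the episode above 0.03 m).
It also fails if it takes over 106 s, if anything falls off the work surface, if the arm or the gripper's body presses on something with over 40 N, if the wrist force passes 120 N, or if a joint passes its speed limit or range.

ROBOT

A 6-joint arm with a two-finger parallel gripper is mounted at the origin on the work surface. World frame = base frame: x ahead of the robot, y to its left, z up, the work surface at z = 0. Lengths are in m, angles in rad, forces in N, time in s.
With the tool pointing down it reaches from about 0.325 to 0.9 m from the base axis. Payload 6.1 kg.
Tool frame: the origin (TCP) lies midway between the tips of the shut fingers; the grasp point (between the pads) lies 19 mm behind it; z points along the fingers, y is the line along which they close (so a half turn about z gives the same grasp; the last joint's range is limited). The gripper opens to 85 mm and grips with 20 to 120 N. Pads are 22 mm wide; open, the fingers measure 114 mm over their backs; the gripper's body (76 mm by 85 mm) begins 54 mm behind the grasp point. The pads swing forward as they close: fully open they stand 13 mm farther back than shut.
Start: joints at [1.216, 0.22, 1.526, -0, 1.395, -0.126], TCP at [0.142, 0.609, 0.231] pointing down, gripper open.
Joint ranges: [-2.98, 2.98], [-0.91, 2.08], [0.09, 2.57], [-1.24, 4.39], [0.2, 2.65], [-2.68, 2.68]. Speed limits (rad/s): [2.57, 2.57, 3.01, 3.14, 3.14, 3.14].

INTERFACE

Orientations are given as [roll, pitch, yaw] about the fixed x, y, z axes, in that order (R = Rz(yaw) Ry(pitch) Rx(roll)).
In Python, from plant import movep, move_l, set_joints, gripper_to, hold, inverse_kinematics, observe, get_image, get_calibration, Unreachable, job_done gives the robot as it stands. Calls block until the motion is done:
- movep(position, orientation): joint-space move of the TCP to a pose.
- move_l(position, feed=0.15, rotation=None, max_force=None): straight line of the TCP; rotation=None keeps the orientation; feed is the mean speed in m/s. With max_force (N) it stops when the force on the tool has changed by that much, and returns True; else False.
- set_joints(angles): joint-space move.
- gripper_to(opening, f_grip=None): finger opening in m; f_grip is the grip in N (None keeps the last); returns when the fingers have stopped.
- hold(seconds).
- inverse_kinematics(position, orientation): joint angles nearest the present ones, or None.
- observe(): the state.
- get_image(name): name is "scene" or "top" or "wrist"; returns (picture, depth): 400x640x3 uint8, red, green, blue; 400x640 float32, m along the optical axis (not along the pixel's ray), 0 where there is no reading.
- get_calibration(name): a dict with "intrinsics" (3x3 intrinsics, pixels), "world_from_camera" (4x4, takes a point from camera to world coordinates). Camera axes: x right, y down, z forward; pixel columns grow to the right and rows downward; lengths in m; the calibration is good to about 2 mm. A picture is of the moment at which its call begins: read the wrist's pose just before it. get_calibration takes no time and is no camera call; for the wrist camera it gives the pose at the moment of the call.
A pose or a line that the arm cannot do raises Unreachable and nothing moves.
- job_done(): hands the job in; it is judged then, once.
The state is a dict: "time_s": time; "q": joint angles; "joint_velocities": joint speeds; "joint_torque": joint torques, N m; "eef_pos": TCP position; "tcp_rot": TCP orientation; "ft_force": force on the tool from outside, world axes, zero at the start; "torque": the same for the moment, N m; "opening": finger opening in m; "grasp_force": force on a finger pad.
Only numpy, scipy, OpenCV 4.12 (cv2) and the standard library are available. Lean on these libraries where they do the work, as an engineer would, in place of code of your own. Each camera call takes 0.05 s, during which the arm holds its last target. There are 200 camera calls.

## Working session

There is one attempt and no reset: what is moved stays moved. The work goes in short steps, each a Python script; the robot and the scene stay as the last script left them, time stands still between calls to the robot, and variables do not carry over. Pictures are saved under pics/ and viewed, at most 14 in all, crops included, and the job is handed in when it is done.

```bash
ls; mkdir -p pics
python3 - <<'E'
from plant import *
import cv2,numpy as np
for n in ["top","scene"]:
    p,d=get_image(n); cv2.imwrite(f"pics/{n}0.png",p[:,:,::-1]); np.save(f"pics/{n}0.npy",d); c=get_calibration(n); print(n,c)
    np.savez(f"pics/{n}0.npz",p=p,d=d,K=c["intrinsics"],T=c["world_from_camera"])
print(observe())
E
```

```text
pics
top {'intrinsics': array([[404.35531683,   0.        , 317.25125959],
       [  0.        , 404.35531683, 199.02346504],
       [  0.        ,   0.        ,   1.        ]]), 'world_from_camera': array([[ 0.02795409, -0.99595902,  0.08534754,  0.42662448],
       [-0.99942706, -0.02947683, -0.01663362,  0.01284179],
       [ 0.01908218, -0.08483366, -0.99621239,  0.98428851],
       [ 0.        ,  0.        ,  0.        ,  1.        ]])}
scene {'intrinsics': array([[372.35825127,   0.        , 318.17385276],
       [  0.        , 372.35825127, 201.08161842],
       [  0.        ,   0.        ,   1.        ]]), 'world_from_camera': array([[-0.69172563,  0.47344368, -0.54531342,  0.97395454],
       [ 0.72189929,  0.47363097, -0.50451473,  0.4309079 ],
       [ 0.01941801, -0.74264715, -0.66940134,  0.62658103],
       [ 0.        ,  0.        ,  0.        ,  1.        ]])}
{'time_s': 0.1, 'q': array([ 1.21589966e+00,  2.21200844e-01,  1.52751157e+00, -1.44791688e-05,
        1.39470034e+00, -1.26139102e-01]), 'joint_velocities': array([ 0.00061317, -0.0026688 , -0.00372666,  0.00076087, -0.00300141,
        0.00034059]), 'joint_torque': array([ 1.81250607e-04, -4.98246825e+01, -3.90543580e+01, -1.74570350e-04,
        5.79636981e-03,  2.08976644e-05]), 'eef_pos': array([0.14156737, 0.60818545, 0.23026758]), 'tcp_rot': array([-3.13978523e+00, -2.14839403e-04,  2.91283745e+00]), 'ft_force': array([ 3.48321992e-01,  3.67599443e-05, -4.69139520e-01]), 'torque': array([-0.00630289, -0.0062335 ,  0.01951606]), 'grasp_force': 0.0, 'opening': 0.08534120215148387}
```

View pics/top0.png

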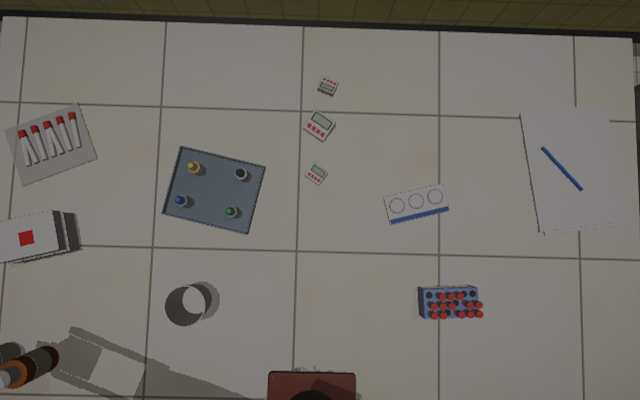

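View pics/scene0.png

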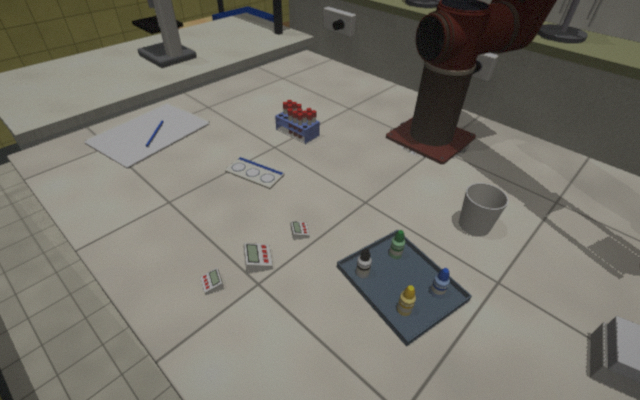

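Top view: blue cap (181,200), yellow (194,167), black (241,173), green (232,211); largest timer (319,126), small ones at (328,86) and (316,174); tile (416,203) with its strip towards the robot; rack (450,303), pot (190,304). The scene view agrees (blue (442,276), yellow (407,294), black (365,258), green (399,240), timer (258,256)).

```bash
cat > h.py <<'E'
import numpy as np,cv2
def cloud(d,K,T):
    v,u=np.mgrid[:d.shape[0],:d.shape[1]]
    P=np.stack([(u-K[0,2])/K[0,0]*d,(v-K[1,2])/K[1,1]*d,d],-1)
    return P@T[:3,:3].T+T[:3,3]
def load(n):
    z=np.load(f"pics/{n}.npz"); return z["p"],z["d"],z["K"],z["T"]
def onplane(u,v,K,T,z):
    r=T[:3,:3]@np.array([(u-K[0,2])/K[0,0],(v-K[1,2])/K[1,1],1]); return T[:3,3]+r*(z-T[2,3])/r[2]
def project(P,K,T):
    c=T[:3,:3].T@(np.asarray(P)-T[:3,3]); return K[:2,:2]@(c[:2]/c[2])+K[:2,2]
E
python3 - <<'E'
from h import *
np.set_printoptions(precision=4,suppress=True)
px={"top0":dict(blue=(181,200),yellow=(194,167),black=(241,173),green=(232,211),timer=(319,126),tile=(416,203),rack=(450,303),pot=(190,304)),
"scene0":dict(blue=(442,276),yellow=(407,294),black=(365,258),green=(399,240),timer=(258,256),tile=(255,172),rack=(297,122),pot=(480,210))}
for n in px:
    p,d,K,T=load(n); C=cloud(d,K,T)
    print(n,"bench z",np.median(C[200:300,250:400,2]) if n=="top0" else np.median(C[250:330,100:200,2]))
    for k,(u,v) in px[n].items():
        c=C[v,u]; R=dict(timer=.045,tile=.09,rack=.1,pot=.06).get(k,.022)
        zmin=dict(timer=.007,tile=.004,rack=.02,pot=.02).get(k,.03)
        m=(np.linalg.norm(C[...,:2]-c[:2],axis=-1)<R)&(C[...,2]>zmin)&(d>0)
        q=C[m]; (x,y),wh,a=cv2.minAreaRect(q[:,:2].astype(np.float32))
        print(k,c,"n",m.sum(),"mean",q.mean(0),"zmax",np.percentile(q[:,2],97),"rect",np.round([x,y,*wh,a],4))
E
```

```text
top0 bench z 0.0007198450475088825
blue [0.4935 0.304  0.0721] n 145 mean [0.4928 0.3064 0.0563] zmax 0.07699998257354808 rect [ 0.4931  0.3079  0.0224  0.0275 81.3609]
yellow [0.5699 0.2799 0.0687] n 143 mean [0.5701 0.2823 0.0561] zmax 0.07670957480326884 rect [ 0.5714  0.2847  0.0219  0.0272 59.9617]
black [0.5583 0.1715 0.0764] n 127 mean [0.5582 0.1734 0.058 ] zmax 0.077423089855463 rect [ 0.5591  0.1753  0.0244  0.0267 50.0366]
green [0.4721 0.1889 0.0707] n 132 mean [0.4709 0.1924 0.0575] zmax 0.07652862866949375 rect [ 0.4711  0.1949  0.0258  0.0277 58.3589]
timer [ 0.687  -0.0025  0.0216] n 588 mean [ 0.6881 -0.003   0.0235] zmax 0.03197712650937892 rect [ 0.689  -0.0026  0.0602  0.0547 57.7533]
tile [ 0.5075 -0.2435  0.0096] n 1857 mean [ 0.5054 -0.2444  0.0089] zmax 0.01263090226389222 rect [ 0.5047 -0.2439  0.1711  0.1662 16.2363]
rack [ 0.283  -0.3004  0.0848] n 1860 mean [ 0.2797 -0.3083  0.0628] zmax 0.08762854960899101 rect [ 0.2769 -0.3147  0.0666  0.1279  3.6505]
pot [0.2523 0.2908 0.0034] n 970 mean [0.2554 0.2887 0.0645] zmax 0.09635728681795831 rect [ 0.2632  0.2
[... 455 characters left out ...]
 0.0281 36.2893]
green [0.4788 0.2022 0.0572] n 230 mean [0.4787 0.2016 0.0523] zmax 0.07485984182842753 rect [ 0.4761  0.2007  0.0217  0.028  32.272 ]
timer [0.6938 0.0062 0.0241] n 692 mean [0.6947 0.0046 0.0217] zmax 0.03074462766866887 rect [ 0.6905  0.0001  0.0624  0.0539 56.884 ]
tile [ 0.5049 -0.2389  0.0065] n 905 mean [ 0.5069 -0.2383  0.0076] zmax 0.009920920420510853 rect [ 0.5054 -0.242   0.0729  0.1512 15.026 ]
rack [ 0.2941 -0.2933  0.0518] n 1043 mean [ 0.2854 -0.2986  0.0561] zmax 0.0847376330449303 rect [ 0.2781 -0.3109  0.0695  0.1295  3.91  ]
pot [0.3069 0.2875 0.0841] n 940 mean [0.2964 0.2872 0.0614] zmax 0.09442448194543676 rect [ 0.2888  0.2845  0.0424  0.0877 12.1788]
```

Run:
```python
from h import *; from plant import *
np.set_printoptions(precision=4,suppress=True)
pi=np.pi
for i,(pos,yaw) in enumerate([((.50,.28,.30),1.84),((.50,.20,.30),1.84),((.63,.0,.30),1.84),((.45,-.20,.30),1.84),((.50,-.26,.30),1.84)]):
    try: movep(pos,[pi,0,yaw])
    except Unreachable as e: print(i,e); continue
    hold(.2); c=get_calibration("wrist"); p,d=get_image("wrist")
    np.savez(f"pics/w{i}.npz",p=p,d=d,K=c["intrinsics"],T=c["world_from_camera"]); 
    o=observe(); print(i,o["time_s"],o["q"],c["world_from_camera"][:3,3])
    cv2.imwrite(f"pics/w{i}.png",p[:,:,::-1])
a=[cv2.resize(cv2.imread(f"pics/w{i}.png"),(400,250)) for i in (0,1,2,4)]
cv2.imwrite("pics/m.png",np.vstack([np.hstack(a[:2]),np.hstack(a[2:])]))
```

```text
0 2.1333 [0.3742 0.0598 1.5765 0.0001 1.5054 0.1037] [0.4775 0.3588 0.4433]
1 2.8 [ 0.2357 -0.0242  1.6617  0.0002  1.5043 -0.035 ] [0.4779 0.2789 0.4435]
2 3.9917 [-0.1228  0.1964  1.4257  0.0002  1.5189 -0.3941] [0.6075 0.0797 0.4439]
3 5.2917 [-0.5768 -0.1391  1.7695  0.0001  1.5115 -0.8475] [ 0.4287 -0.1213  0.4434]
4 5.95 [-0.6186  0.0349  1.6016  0.0001  1.5048 -0.8886] [ 0.4778 -0.1812  0.4436]
```

View pics/m.png

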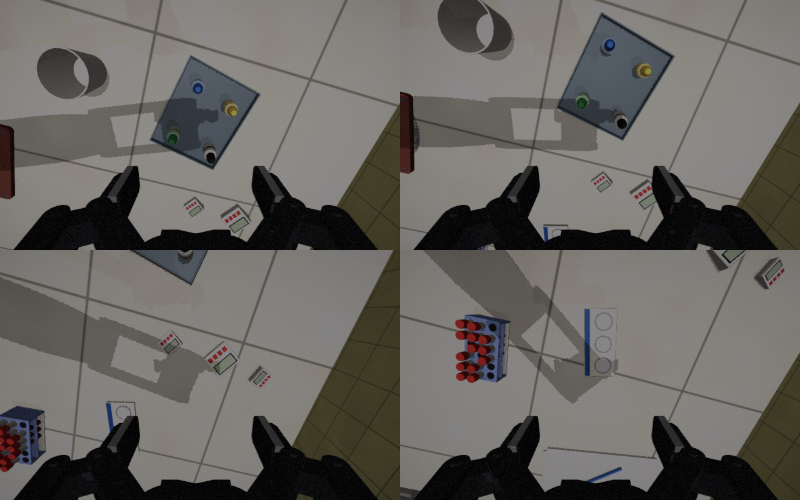

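Mosaic (scale 0.625; top: tray from two wrist places, bottom: timer, tile). Full-size pixels, w0: blue (317,141), yellow (371,173), black (336,250), green (277,218); w1: blue (336,70), yellow (390,112), black (354,195), green (293,163); w2: timer (354,171), buttons towards upper left; w4: tile (320,147), strip on the left, towards the robot.

Run:
```python
from h import *
from scipy.ndimage import label
np.set_printoptions(precision=4,suppress=True)
V={n:load(n) for n in["top0","scene0","w0","w1","w2","w4"]}
CL={n:cloud(d,K,T) for n,(p,d,K,T) in V.items()}
for n in V: print(n,"floor z", np.median(CL[n][...,2][np.abs(CL[n][...,2])<.012]))
b=dict(blue=(.497,.311),yellow=(.574,.287),black=(.562,.178),green=(.474,.197))
for k,xy in b.items():
    A=np.zeros((3,3));y=np.zeros(3);rays=[];out=[]
    for n in["top0","scene0","w0","w1"]:
        p,d,K,T=V[n];C=CL[n]
        m=(np.linalg.norm(C[...,:2]-xy,axis=-1)<.024)&(C[...,2]>.05)&(d>0)
        v,u=np.nonzero(m); uv=((u.min()+u.max())/2,(v.min()+v.max())/2) if 0 else (u.mean(),v.mean())
        r=T[:3,:3]@np.array([(uv[0]-K[0,2])/K[0,0],(uv[1]-K[1,2])/K[1,1],1]);r/=np.linalg.norm(r)
        M=np.eye(3)-np.outer(r,r);A+=M;y+=M@T[:3,3];rays.append((M,T[:3,3])); out.append(np.percentile(C[m][:,2],98))
    X=np.linalg.solve(A,y); print(k,X,"res mm",[round(1e3*np.linalg.norm(M@(X-o)),1) for M,o in rays],"top z",np.array(out))
# tray rect
for n in["top0","w0","w1"]:
    p,d,K,T=V[n];C=CL[n];m=(np.linalg.norm(C[...,:2]-(.527,.243),axis=-1)<.16)&(C[...,2]>.011)&(C[...,2]<.03)
    print("tray",n,cv2.minAreaRect(C[m][:,:2].astype(np.float32)))
# timer / tile rects
for k,xy,R,zs,views in [("timer",(.69,-.001),.05,(.008,.04),["top0","scene0","w2"]),("tile",(.505,-.242),.09,(.004,.016),["top0","scene0","w4"])]:
    for n in views:
        p,d,K,T=V[n];C=CL[n];m=(np.linalg.norm(C[...,:2]-xy,axis=-1)<R)&(C[...,2]>zs[0])&(C[...,2]<zs[1])
        L,_=label(m); s=np.bincount(L.ravel());s[0]=0;m=L==s.argmax()
        print(k,n,m.sum(),np.array([*np.hstack([*cv2.minAreaRect(C[m][:,:2].astype(np.float32))[:2]]),cv2.minAreaRect(C[m][:,:2].astype(np.float32))[2]]),"z",np.percentile(C[m][:,2],[3,50,97]))
        if k=="tile": # wells strip by colour: blue strip on plane z=.008
            hsv=cv2.cvtColor(p,cv2.COLOR_RGB2HSV); bm=(hsv[...,0]>100)&(hsv[...,0]<130)&(hsv[...,1]>120)&(np.linalg.norm(C[...,:2]-xy,axis=-1)<.095)
            q=np.array([onplane(u,v,K,T,.008)[:2] for v,u in zip(*np.nonzero(bm))],np.float32); print("  strip",cv2.minAreaRect(q))
p,d,K,T=V["w2"];a=p[110:230,290:420];b2=V["w4"][0][80:220,250:390]
cv2.imwrite("pics/c.png",np.hstack([cv2.resize(a,(390,360)),cv2.resize(b2,(360,360))])[:,:,::-1])
```

```text
top0 floor z 0.0008748534261606156
scene0 floor z -0.0005299154722479549
w0 floor z 0.0010716442223160372
w1 floor z 0.0011040213734678228
w2 floor z 0.0010271059184445153
w4 floor z 0.0010595026430660903
blue [0.5226 0.2764 0.221 ] res mm [np.float64(43.7), np.float64(102.5), np.float64(95.6), np.float64(41.3)] top z [0.0776 0.0749 0.3887 0.0768]
yellow [0.5931 0.2694 0.2002] res mm [np.float64(48.8), np.float64(79.9), np.float64(92.4), np.float64(56.7)] top z [0.0775 0.0748 0.3713 0.0766]
black [0.5605 0.1771 0.0552] res mm [np.float64(1.3), np.float64(1.1), np.float64(0.6), np.float64(0.7)] top z [0.0782 0.0758 0.0766 0.0768]
green [0.4806 0.1848 0.1827] res mm [np.float64(20.4), np.float64(86.8), np.float64(60.4), np.float64(121.6)] top z [0.0774 0.0757 0.0768 0.3887]
tray top0 ((0.5246367454528809, 0.24700066447257996), (0.21187646687030792, 0.1699768602848053), 77.94530487060547)
tray w0 ((0.5247980356216431, 0.24684672057628632), (0.21052971482276917, 0.17030300199985504), 77.84638214111328)
tray w1 ((0.5247912406921387, 0.24703781306743622), (0.21094785630702972, 0.1704673469
[... 164 characters left out ...]
 z [0.0105 0.0218 0.0307]
timer w2 1804 [ 0.6891 -0.0022  0.0599  0.0531 56.975 ] z [0.0147 0.0239 0.0318]
tile top0 1757 [ 0.5059 -0.2447  0.073   0.1521 14.0115] z [0.0058 0.0091 0.0126]
  strip ((0.47939154505729675, -0.25178077816963196), (0.00728885643184185, 0.14212225377559662), 14.925040245056152)
tile scene0 905 [ 0.5054 -0.242   0.0729  0.1512 15.026 ] z [0.0051 0.0076 0.0099]
  strip ((0.47769176959991455, -0.2521279752254486), (0.004663784988224506, 0.13528423011302948), 14.533332824707031)
tile w4 5548 [ 0.5048 -0.2449  0.0701  0.1502 14.8212] z [0.0074 0.0092 0.011 ]
  strip ((0.5452659726142883, -0.4325892925262451), (1.047601580619812, 0.5277891159057617), 15.572822570800781)
```

View pics/c.png

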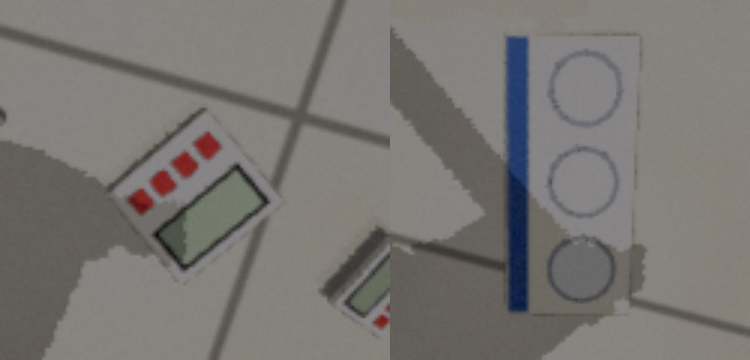

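Left: large timer, buttons towards the upper left, shadow on its corner only; right: tile with strip on the left and the three wells at crop x≈583, y 88/182/268. Tile pose ≈ (0.505, -0.245), yaw 0.259; timer ≈ (0.689, -0.002), yaw ≈ -0.575. Now fix the bottle fits (fingers were masked in) and place the black one.

```bash
cat >> h.py <<'E'
TILE=np.array([.505,-.2447]); TY=.259
def tile2w(x,y): c,s=np.cos(TY),np.sin(TY); return TILE+[c*x-s*y,s*x+c*y]
def bottle_xy(xy,views):
    A=np.zeros((3,3));y=np.zeros(3);rays=[]
    for n in views:
        p,d,K,T=load(n);C=cloud(d,K,T)
        m=(np.linalg.norm(C[...,:2]-xy,axis=-1)<.024)&(C[...,2]>.05)&(C[...,2]<.09)&(d>0)
        v,u=np.nonzero(m)
        r=T[:3,:3]@np.array([(u.mean()-K[0,2])/K[0,0],(v.mean()-K[1,2])/K[1,1],1]);r/=np.linalg.norm(r)
        M=np.eye(3)-np.outer(r,r);A+=M;y+=M@T[:3,3];rays.append((M,T[:3,3]))
    X=np.linalg.solve(A,y); return X,[round(1e3*float(np.linalg.norm(M@(X-o))),1) for M,o in rays]
def pick_place(src,dst,pickyaw):
    from plant import movep,move_l,gripper_to,hold,observe
    py=TY+np.pi/2; D=lambda w:[np.pi,0,w]; st=lambda m:print(m,{k:np.round(observe()[k],4) for k in("time_s","eef_pos","opening","grasp_force","ft_force")})
    gripper_to(.048); movep([*src,.16],D(pickyaw)); print("stopped" ,move_l([*src,.018],feed=.12,max_force=8)); st("down")
    gripper_to(.0,20); st("grip"); move_l([*src,.16],feed=.15); st("lift")
    movep([*dst,.16],D(py)); move_l([*dst,.03],feed=.12); print("touch",move_l([*dst,.011],feed=.03,max_force=3)); st("placed")
    gripper_to(.048); move_l([*dst,.16],feed=.15); st("up")
E
python3 - <<'E'
from h import *; from plant import *
np.set_printoptions(precision=4,suppress=True)
b=dict(blue=(.497,.311),yellow=(.574,.287),black=(.562,.178),green=(.474,.197))
X={}
for k,xy in b.items():
    X[k],r=bottle_xy(xy,["top0","scene0","w0","w1"]); print(k,X[k],r)
np.savez("pics/bottles.npz",**X)
dst=tile2w(.067,-.048); print(dst, tile2w(.067,0),tile2w(.067,.048),tile2w(0,-.14))
if np.linalg.norm(X["black"][:2]-(.5605,.177))<.002: pick_place(X["black"][:2],dst,TY+np.pi/2)
E
```

```text
blue [0.4937 0.3125 0.0559] [1.0, 1.6, 0.8, 1.1]
yellow [0.5721 0.2877 0.0547] [1.3, 1.3, 0.1, 0.3]
black [0.5605 0.1771 0.0552] [1.3, 1.1, 0.6, 0.7]
green [0.4715 0.1969 0.0562] [1.3, 1.1, 0.4, 0.7]
[ 0.5821 -0.2739] [ 0.5698 -0.2275] [ 0.5575 -0.1811] [ 0.5409 -0.38  ]
stopped False
down {'time_s': np.float64(9.4333), 'eef_pos': array([0.5614, 0.1772, 0.019 ]), 'opening': np.float64(0.0477), 'grasp_force': np.float64(0.0), 'ft_force': array([1.0321, 1.0032, 1.5055])}
grip {'time_s': np.float64(9.7333), 'eef_pos': array([0.5613, 0.1772, 0.019 ]), 'opening': np.float64(0.0274), 'grasp_force': np.float64(19.7322), 'ft_force': array([-0.6612,  0.4082,  3.9801])}
lift {'time_s': np.float64(10.8333), 'eef_pos': array([0.5597, 0.1769, 0.1587]), 'opening': np.float64(0.027), 'grasp_force': np.float64(19.7254), 'ft_force': array([ 0.2076,  0.1579, -0.6644])}
touch True
placed {'time_s': np.float64(14.225), 'eef_pos': array([ 0.5821, -0.274 ,  0.0155]), 'opening': np.float64(0.0273), 'grasp_force': np.float64(20.2543), 'ft_force': array([ 0.1456, -1.1546,  2.7929])}
up {'time_s': np.float64(15.675), 'eef_pos': array([ 0.5813, -0.2735,  0.1586]), 'opening': np.float64(0.0479), 'grasp_force': np.float64(0.0), 'ft_force': array([ 0.2305,  0.797 , -0.482 ])}
```

Run:
```python
from h import *; from plant import *
np.set_printoptions(precision=4,suppress=True)
B=np.load("pics/bottles.npz")
pick_place(B["yellow"][:2],tile2w(.067,0),TY+np.pi/2)
movep([.45,.1,.3],[np.pi,0,TY+np.pi/2])
for n in["top","scene"]:
    c=get_calibration(n);p,d=get_image(n); np.savez(f"pics/{n}1.npz",p=p,d=d,K=c["intrinsics"],T=c["world_from_camera"]); cv2.imwrite(f"pics/{n}1.png",p[:,:,::-1])
for k,g in dict(black=tile2w(.067,-.048),yellow=tile2w(.067,0),blue=B["blue"][:2],green=B["green"][:2]).items(): print(k,g,bottle_xy(g,["top1","scene1"]))
```

```text
stopped False
down {'time_s': np.float64(19.25), 'eef_pos': array([0.573 , 0.288 , 0.0191]), 'opening': np.float64(0.0478), 'grasp_force': np.float64(0.0), 'ft_force': array([-1.0563,  0.6944, -0.5836])}
grip {'time_s': np.float64(19.55), 'eef_pos': array([0.5729, 0.2879, 0.0191]), 'opening': np.float64(0.0275), 'grasp_force': np.float64(19.7962), 'ft_force': array([-0.0827,  0.7259,  4.4845])}
lift {'time_s': np.float64(20.65), 'eef_pos': array([0.5713, 0.2873, 0.1585]), 'opening': np.float64(0.0275), 'grasp_force': np.float64(19.7316), 'ft_force': array([-0.7147,  1.042 , -0.9216])}
touch True
placed {'time_s': np.float64(24.25), 'eef_pos': array([ 0.5699, -0.2276,  0.0156]), 'opening': np.float64(0.0272), 'grasp_force': np.float64(20.2737), 'ft_force': array([ 0.3698, -0.5148,  2.1043])}
up {'time_s': np.float64(25.7), 'eef_pos': array([ 0.569 , -0.2271,  0.1586]), 'opening': np.float64(0.0478), 'grasp_force': np.float64(0.0), 'ft_force': array([-0.9221,  0.7981,  1.024 ])}
black [ 0.5821 -0.2739] (array([ 0.5812, -0.2734,  0.0574]), [0.6, 0.6])
yellow [ 0.5698 -0.2275] (array([ 0.5688, -0.2275,  0.0576]), [0.4, 0.4])
blue [0.4937 0.3125] (array([nan, nan, nan]), [nan, nan])
green [0.4715 0.1969] (array([nan, nan, nan]), [nan, nan])h.py:20: RuntimeWarning: Mean of empty slice.
  r=T[:3,:3]@np.array([(u.mean()-K[0,2])/K[0,0],(v.mean()-K[1,2])/K[1,1],1]);r/=np.linalg.norm(r)
  ret = ret.dtype.type(ret / rcount)
```

View pics/scene1.png

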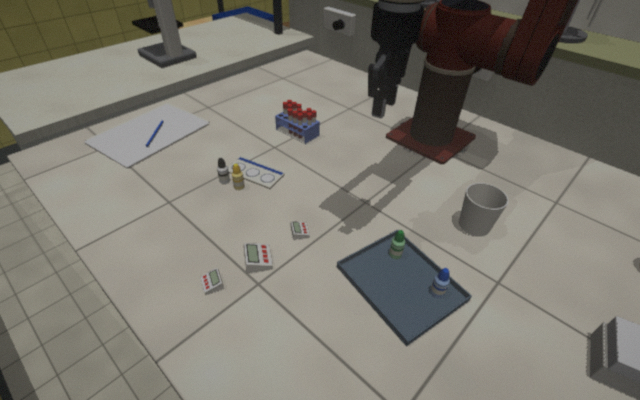

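Black (222,168) and yellow (238,177) stand upright behind the tile within 1 mm of target; blue and green unmoved in the tray. Now blue, then the timer.

Run:
```python
from h import *; from plant import *
np.set_printoptions(precision=4,suppress=True)
B=np.load("pics/bottles.npz")
pick_place(B["blue"][:2],tile2w(.067,.048),TY+np.pi/2)
st=lambda m:print(m,{k:np.round(observe()[k],4) for k in("time_s","eef_pos","opening","grasp_force","ft_force")})
t=-.575; D=lambda w:[np.pi,0,w+np.pi/2]
src=np.array([.689,-.002])+.005*np.array([np.cos(t),np.sin(t)]); dst=tile2w(.005,-.14)
gripper_to(.080); movep([*src,.16],D(t)); print(move_l([*src,.02],feed=.12,max_force=8), move_l([*src,.0],feed=.05,max_force=6)); st("down")
gripper_to(0,25); st("grip"); move_l([*src,.13],feed=.12); st("lift")
if observe()["opening"]>.05:
    movep([*dst,.13],D(TY)); move_l([*dst,.02],feed=.12); print("touch",move_l([*dst,-.004],feed=.03,max_force=4)); st("placed")
    gripper_to(.080); move_l([*dst,.16],feed=.12); st("up"); movep([.40,.12,.35],D(TY))
for n in["top","scene"]:
    c=get_calibration(n);p,d=get_image(n); np.savez(f"pics/{n}2.npz",p=p,d=d,K=c["intrinsics"],T=c["world_from_camera"]); cv2.imwrite(f"pics/{n}2.png",p[:,:,::-1])
    C=cloud(d,c["intrinsics"],c["world_from_camera"]); m=(np.linalg.norm(C[...,:2]-tile2w(0,-.14),axis=-1)<.05)&(C[...,2]>.008)&(C[...,2]<.05)
    if m.sum()>20: print("timer",tile2w(0,-.14),cv2.minAreaRect(C[m][:,:2].astype(np.float32)),np.percentile(C[m][:,2],[3,97]))
for k,y in dict(black=-.048,yellow=0,blue=.048).items(): print(k,tile2w(.067,y),bottle_xy(tile2w(.067,y),["top2","scene2"]))
```

```text
stopped False
down {'time_s': np.float64(29.7583), 'eef_pos': array([0.4945, 0.3128, 0.019 ]), 'opening': np.float64(0.0482), 'grasp_force': np.float64(0.0), 'ft_force': array([ 0.1293,  0.1217, -0.1637])}
grip {'time_s': np.float64(30.0583), 'eef_pos': array([0.4944, 0.3128, 0.019 ]), 'opening': np.float64(0.0274), 'grasp_force': np.float64(19.7093), 'ft_force': array([ 0.1516, -1.245 ,  4.8713])}
lift {'time_s': np.float64(31.1583), 'eef_pos': array([0.4929, 0.3121, 0.1587]), 'opening': np.float64(0.0273), 'grasp_force': np.float64(19.7324), 'ft_force': array([-0.0038, -0.0074, -0.443 ])}
touch True
placed {'time_s': np.float64(34.7), 'eef_pos': array([ 0.5575, -0.1812,  0.0156]), 'opening': np.float64(0.0274), 'grasp_force': np.float64(20.2197), 'ft_force': array([ 1.4406, -0.5409,  2.1122])}
up {'time_s': np.float64(36.15), 'eef_pos': array([ 0.5567, -0.1808,  0.1587]), 'opening': np.float64(0.0479), 'grasp_force': np.float64(0.0), 'ft_force': array([-0.2555,  0.5575, -0.0007])}
False False
down {'time_s': np.float64(39.5083), 'eef_pos': array([ 0.6928, -0.0047, -0.0006]), 'openi
[... 717 characters left out ...]
ime_s': np.float64(46.1583), 'eef_pos': array([ 0.5451, -0.3783,  0.1587]), 'opening': np.float64(0.0801), 'grasp_force': np.float64(0.0), 'ft_force': array([-0.1598,  0.5167, -0.2092])}
timer [ 0.5409 -0.38  ] ((0.5452268719673157, -0.3788915276527405), (0.05413297563791275, 0.06307069212198257), 14.819929122924805) [0.0133 0.0329]
timer [ 0.5409 -0.38  ] ((0.5456691980361938, -0.3752535581588745), (0.055227264761924744, 0.06267732381820679), 15.0635347366333) [0.0104 0.0305]
black [ 0.5821 -0.2739] (array([ 0.581 , -0.2733,  0.0573]), [0.5, 0.5])
yellow [ 0.5698 -0.2275] (array([ 0.569 , -0.2272,  0.0576]), [0.6, 0.6])
blue [ 0.5575 -0.1811] (array([ 0.5566, -0.1816,  0.0566]), [0.3, 0.3])
```

View pics/scene2.png

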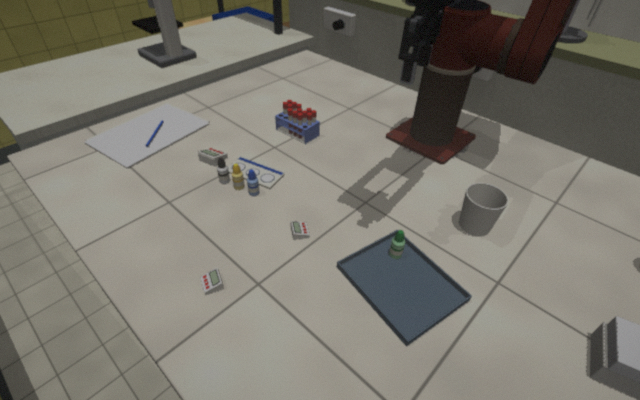

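View pics/top2.png

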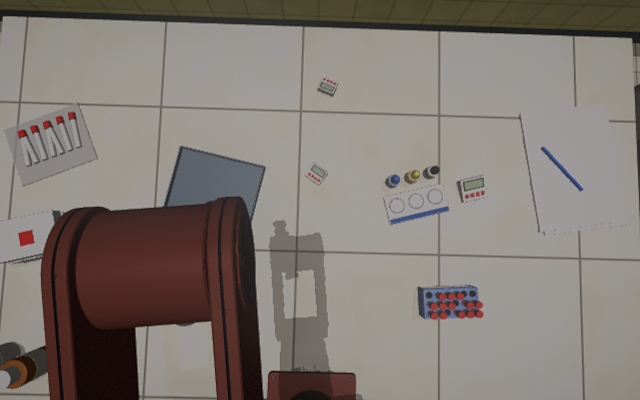

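Both views show blue, yellow and black (top: 393,181 / 413,176 / 432,172) upright behind their wells. The timer (472,188) sits square to the tile's right with its buttons to the front. Green is unmoved at (399,240) in the scene view, and the rack and pot are where they were.

```bash
python3 -c "
from plant import *
hold(.5); print(job_done(), observe()['time_s'])"
```

```text
the job is handed in; nothing more can be done
the job is handed in; nothing more can be done
```

I handed the job in at about 47 s of the 106 s allowed: the last camera check put the three bottles within about 1 mm of their targets and the timer square to the tile on its right, with green, rack and pot unmoved; no verdict came back.

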